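Extend the telescopic dish arm to its next hole

ROBOT

A 6-joint arm with a two-finger parallel gripper is mounted at the origin on a cart in front of the work surface, level with it; the furniture and walls round the work are solid. World frame = base frame: x ahead of the robot, y to its left, z up, the work surface at z = 0. Lengths are in m, angles in rad, forces in N, time in s.
With the tool pointing down it reaches from about 0.225 to 0.875 m from the base axis. Payload 3.4 kg.
Tool frame: the origin (TCP) lies midway between the tips of the shut fingers; the grasp point (between the pads) lies 19 mm behind it; z points along the fingers, y is the line along which they close (so a half turn about z gives the same grasp; the last joint's range is limited). The gripper opens to 85 mm and grips with 20 to 120 N. Pads are 22 mm wide; open, the fingers measure 114 mm over their backs; the gripper's body (76 mm by 85 mm) begins 54 mm behind the grasp point. The pads swing forward as they close: fully open they stand 13 mm farther back than shut.
Start: joints at [-1.447, 0.276, 1.505, -0, 1.361, -0.121], TCP at [0.139, -0.558, 0.231] pointing down, gripper open.
Joint ranges: [-2.89, 2.89], [-0.75, 2.08], [0.22, 2.7], [-1.18, 4.32], [0.11, 2.71], [-2.7, 2.7]. Speed limits (rad/s): [2.57, 2.57, 3.14, 3.14, 3.14, 3.14].

INTERFACE

Orientations are given as [roll, pitch, yaw] about the fixed x, y, z axes, in that order (R = Rz(yaw) Ry(pitch) Rx(roll)).
In Python, from workcell import env gives the robot as it stands.
- The arm moves only by the tool play_rows, never from a script. Its argument "motion" is a list of rows, each a list of 2 entries, a list of its own where there are three numbers: the shift along the tool's x, y, z in units of 0.12 m (1.0 is 0.12 m), then the turn, a rotation vector about the tool's x, y, z in units of 2 pi rad (1.0 is 2 pi rad). A call has 1 to 10 rows; each row is the pose to reach, as a shift and turn from the pose commanded when the call began, along the tool's axes at that moment, turning the shorter way round; what a row does not reach only later rows make up. A row lasts 1/10 s, in which the tool goes at most 50 mm and 8.59 degrees, less where a joint would pass 70% of its speed; a pose out of reach is approached as far as the arm can. A call with a number of a shift or a turn outside -1 to 1 is refused whole. A call with a gripper value outside its range is refused whole. "grip" is the opening, from 0 (shut) to 1 (fully open), set as the call begins (left out, the last holds). The fingers move at their own pace and stop on an object; the grip force is fixed at half the most. Time passes only in rows, so rows that repeat a pose let the fingers close. It gives the time, the measured TCP pose, the force, the opening and the grip force at its end, in the units of the state.
- env.read_state(): the state, without advancing time (a new reading comes with each control period).
- env.grab_frame(name): name is "scene" or "top" or "wrist"; returns the picture (384x512x3 uint8, red, green, blue); there is no depth.
- env.get_calibration(name): a dict with "K" (3x3 intrinsics, pixels), "dist_coeffs" ([k1, k2, p1, p2, k3] as OpenCV has them; the pictures are not rectified), "view" (4x4, takes a point from world to camera coordinates). Camera axes: x right, y down, z forward; pixel columns grow to the right and rows downward; lengths in m; the calibration is good to about 2 mm. A picture is of the moment at which its call begins: read the wrist's pose just before it. get_calibration takes no time and is no camera call; for the wrist camera it gives the pose at the moment of the call.
- env.job_done(): hands the job in; it is judged then, once.
Trained networks look in the newest picture that a camera, given by its name, has taken for a name from the list of things; names that differ only in an ending like _2 or _b are one class to them, and where a whole thing is asked for, a point or a joint stands for the part that bears it (a point fixed in the world has none). Each returns a list of dicts, best first, with "p" (0 to 1); they miss things now and then, are a little off and sometimes report something else, mostly with a low value. They report only what shows in the picture. A call takes as long as a camera call.
- env.outline_of(camera, label): "region" (384x512 bool, what is visible of it) and "box" ([left, top, right, bottom] in pixels, round what is visible of it).
The state is a dict: "t": time; "joint_positions": joint angles; "dq": joint speeds; "joint_efforts": joint torques, N m; "tool_pos": TCP position; "eef_rot": TCP orientation; "ft_force": force on the tool from outside, world axes, zero at the start; "moment": the same for the moment, N m; "opening": finger opening in m; "gripper_force": force on a finger pad.
Only numpy, scipy, OpenCV 4.12 (cv2) and the standard library are available. Lean on these libraries where they do the work, as an engineer would, in place of code of your own. Each camera call takes 0.05 s, during which the arm holds its last target. There are 200 camera calls.

TASK

Extend the telescopic arm that carries the sample dish by one hole: press the sprung button in, slide the tube outward until the button pops up by itself in the next hole of the sleeve and locks, then let go. Be gentle: do not force the detent against the wall, a hole's edge or its seat, keep the dish on its tray, and leave the bottle and the spare dish where they stand.

Things in the scene. Friction and masses are not known exactly. Their poses are not given: they have to be found in the camera images.
- stand: Telescopic arm screwed to the bench: aluminium sleeve (44 mm wide) on two feet, inner steel tube (24 x 24 mm) sliding out of one end. Origin on the bench under the first hole; x along the arm the way the tube comes out, y across, z up. Sleeve from x = -60 to 148 mm, top at z = 62 mm (index plate on it to 64 mm). The tube carries a grip fin and a round dish tray.
- detent: Detent block 12 x 12 x 6 mm under the button, moving with it. Up in a hole it locks the tube (1.5 mm play each way). Pressed 5 mm or more it clears the wall; once the tube has shifted it stays caught under the wall until it reaches a hole and springs up. Forcing it with over 16 N on the wall, a hole's edge or its seat breaks it. Origin on bench level when up; axes as the stand's.
- button_top (a point): Centre of the top of the button: black round cap, 18 mm in diameter, 20 mm high, on a thin stem in the slot. Up, the cap spans 10 to 30 mm above the sleeve's top (z = 72 to 92 mm); it can be pinched by its sides from above, pressed down and dragged along the slot. Moves with the tube; axes as the stand's.
- fin_centre (a point): Grip point of the tube: an upright grey fin 12 mm thick (across the arm, y), 30 mm long (along x), free from z = 58 to 104 mm above the tube; this point is in its middle at z = 82 mm, 182 mm out from the button's axis. Axes as the stand's.
- tube (a joint): How far the tube has slid out, in m: 0 with the button in the middle of the first hole, end stops at -0.003 and 0.102. Sliding friction about 2 N, some 2 N more with the detent dragging under the wall.
- button (a joint): How far the button is pressed, in m: 0 up, 0.005 just below the wall, 0.008 on the seat. Its spring takes about 3 N at the start and 6.8 N fully in.
- tray_centre (a point): Middle of the floor of the round grey tray at the end of the tube (76 mm in diameter, rim 8 mm above the floor), 246 mm out from the button's axis, z = 59.5 mm.
- dish_centre (a point): Centre of the sample dish, a clear round petri dish 60 mm in diameter, 15 mm high, lying loose in the tray with some 5 mm room around it.
- bottle_centre (a point): Bystander: glass bottle with screw cap, 56 mm in diameter, 115 mm high, loose on the bench; the point is 55 mm above the bench.
- spare_dish_centre (a point): Bystander: another petri dish, 60 mm in diameter, 15 mm high, loose on the bench; the point is at its centre.
- first_hole (a point): Centre of the first hole, level with the sleeve's top. Along the sleeve's top runs a slot 8 mm wide with two 15 x 15 mm holes in a 5 mm wall: this one, and the next in an index plate clamped across the sleeve, 55 to 95 mm further out, set anew each time and not measured. No other hole: past it the tube only meets its end stop. Axes as the stand's.

How it is judged:
By the outcome, as a careful person would: the job done as asked, in the order asked, and still so for the second after the job is handed in, with the robot touching nothing.
It also fails if it takes over 48 s, if anything falls off the work surface, if the arm or the gripper's body presses on something with over 40 N, if the wrist force passes 120 N, or if a joint passes its speed limit or range.

## Working session

There is one attempt and no reset: what is moved stays moved. The work goes in short steps, Python scripts to look and compute and a tool call to move; the robot and the scene stay as the last step left them, time stands still between calls to the robot, and variables do not carry over. Pictures are saved under pics/ and viewed, at most 10 in all, crops included, and the job is handed in when it is done.

Besides the shell and the picture viewer there is one more tool, called after "Call:" in YAML: its name, and indented under it one key for each argument. play_rows: Moves the arm, as the interface text tells. Shifts and turns lie within -1 to 1; 1 stands for 0.12 m of shift or 2 pi rad of turn. Its arguments: {"type":"object","properties":{"motion":{"type":"array","items":{"type":"array"}},"grip":{"type":"number"}},"required":["motion"]}

```bash
mkdir -p pics; python3 - <<'E'
from workcell import env
import cv2,numpy as np
ims=[]
for n in ["scene","top"]:
    im=env.grab_frame(n); ims.append(im); cv2.imwrite(f"pics/{n}0.png",im[:,:,::-1])
    c=env.get_calibration(n); print(n,np.round(c["K"],1).tolist(),np.round(c["dist_coeffs"],3),np.round(c["view"],3).tolist())
    for l in ["button_top","fin_centre","tray_centre","stand","bottle_centre","spare_dish_centre","dish_centre","detent"]:
        for r in env.outline_of(n,l)[:2]:
            ys,xs=np.nonzero(r["region"]); print(l,round(r["p"],2),r["box"],xs.mean().round(1),ys.mean().round(1))
s=env.read_state(); print({k:np.round(v,3).tolist() for k,v in s.items()})
E
```

```text
scene [[373.0, 0.0, 260.6], [0.0, 373.0, 195.0], [0.0, 0.0, 1.0]] [0.02 0.   0.   0.   0.  ] [[-0.816, -0.577, 0.003, 0.543], [-0.279, 0.39, -0.877, 0.197], [0.505, -0.717, -0.48, 0.711], [0.0, 0.0, 0.0, 1.0]]
button_top 0.66 [341.7, 172.8, 361.4, 182.8] 351.6 176.6
button_top 0.41 [295.1, 205.1, 300.7, 216.7] 296.4 209.2
fin_centre 0.73 [276.3, 173.5, 360.9, 236.9] 326.8 195.9
tray_centre 0.69 [277.6, 170.2, 361.8, 236.8] 325.4 197.0
stand 0.84 [269.2, 172.2, 363.5, 251.4] 309.3 215.0
stand 0.69 [178.2, 216.8, 207.3, 270.9] 190.7 244.4
bottle_centre 0.7 [176.6, 215.5, 207.7, 273.1] 190.5 245.1
bottle_centre 0.19 [276.3, 169.6, 361.7, 236.5] 324.0 196.8
dish_centre 0.63 [344.0, 172.3, 363.0, 181.8] 351.5 176.6
top [[444.4, 0.0, 260.3], [0.0, 444.4, 188.2], [0.0, 0.0, 1.0]] [0.054 0.    0.    0.    0.   ] [[0.025, -1.0, -0.008, 0.118], [-0.995, -0.024, -0.098, 0.572], [0.098, 0.011, -0.995, 1.04], [0.0, 0.0, 0.0, 1.0]]
button_top 0.41 [271.2, 218.1, 277.9, 222.9] 273.2 220.4
fin_centre 0.64 [247.4, 217.7, 397.0, 254.4] 336.8 228.2
tray_centre 0.96 [250.0, 219.9, 398.7, 241.6] 340.7 226.9
stand 0.62 [242.6, 198.1, 397.5, 251.0] 306.7 225.1
bottle_centre 0.86 [171.5, 154.9, 195.4, 181.3] 183.8 165.7
bottle_centre 0.37 [247.0, 214.4, 397.1, 251.8] 337.9 228.5
spare_dish_centre 0.82 [172.9, 224.5, 198.4, 251.1] 183.8 238.0
spare_dish_centre 0.49 [248.8, 216.3, 393.6, 252.5] 335.4 228.1
dish_centre 0.69 [368.2, 222.2, 392.5, 249.1] 378.7 235.1
detent 0.48 [172.7, 148.5, 196.0, 178.6] 183.4 165.7
detent 0.4 [249.7, 216.1, 396.0, 250.5] 335.4 227.4
{'t': 0.9, 'joint_positions': [-1.447, 0.276, 1.505, 0.0, 1.361, -0.121], 'dq': [-0.001, 0.001, 0.001, -0.001, -0.001, 0.001], 'joint_efforts': [-0.0, -41.664, -24.61, -0.0, -0.0, 0.0], 'tool_pos': [0.139, -0.558, 0.231], 'eef_rot': [3.141, 0.0, 0.245], 'ft_force': [-0.333, -0.249, -0.311], 'moment': [-0.044, 0.037, -0.014], 'gripper_force': 0.0, 'opening': 0.086}
```

```bash
python3 - <<'E'
import cv2
a=cv2.imread("pics/top0.png")[140:290,160:420]; cv2.imwrite("pics/top0c.png",cv2.resize(a,(780,450),interpolation=cv2.INTER_CUBIC))
a=cv2.imread("pics/scene0.png")[140:290,160:400]; cv2.imwrite("pics/scene0c.png",cv2.resize(a,(720,450),interpolation=cv2.INTER_CUBIC))
E
```

```text
(no output)
```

View pics/top0c.png

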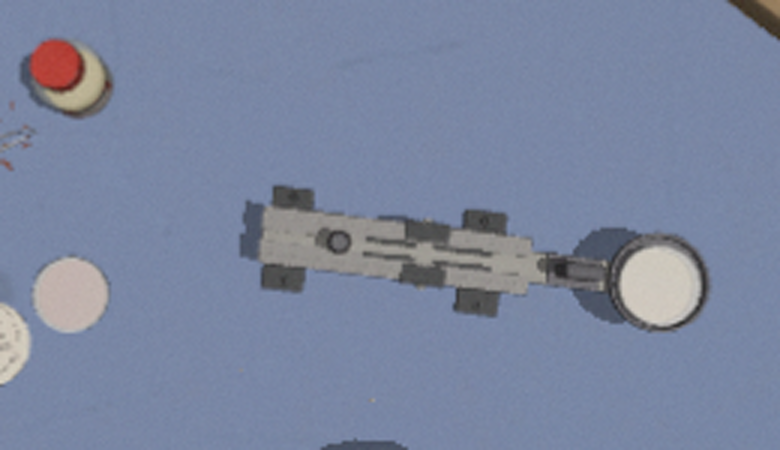

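View pics/scene0c.png

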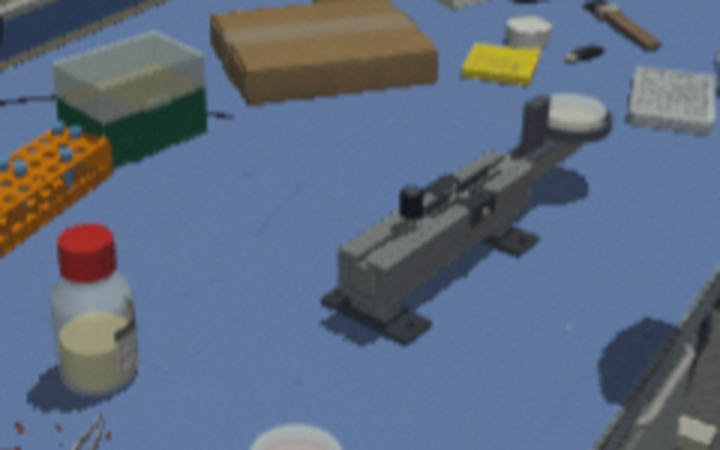

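The top view shows the button at about (273,220) and the index plate's middle at about (301,224). The fin's top is at about (354,230) and the tray's centre at about (380,235). The arm runs to the image's right, which is world -y.

```bash
cat > h.py <<'E'
import cv2,numpy as np
from workcell import env
def pix2w(cal,uv,z):
    K,d,V=[np.array(cal[k],float) for k in("K","dist_coeffs","view")]
    n=cv2.undistortPoints(np.array([[uv]],float),K,d)[0,0]
    R,t=V[:3,:3],V[:3,3]; c=-R.T@t; r=R.T@np.array([n[0],n[1],1])
    return c+r*(z-c[2])/r[2]
def proj(cal,P):
    K,d,V=[np.array(cal[k],float) for k in("K","dist_coeffs","view")]
    return cv2.projectPoints(np.array(P,float).reshape(-1,3),cv2.Rodrigues(V[:3,:3])[0],V[:3,3],K,d)[0][:,0]
E
python3 - <<'E'
from h import *
c=env.get_calibration("top")
f=lambda x,y:(160+x/3,140+y/3)
B=pix2w(c,f(339.5,241.5),.092); D=pix2w(c,f(659,283),.0665); P=pix2w(c,f(424,253),.064); F=pix2w(c,f(583,270),.104)
E1=pix2w(c,f(262,237),.062);E2=pix2w(c,f(529,266),.062)
for n,p in zip("BDPF",(B,D,P,F)): print(n,p.round(4))
v=(D-B)[:2]; print("BD",np.linalg.norm(v),"BP",np.linalg.norm((P-B)[:2]),"yaw",np.arctan2(v[1],v[0]),np.arctan2(*(F-B)[1::-1]),"BF",np.linalg.norm((F-B)[:2]))
w=(E2-E1)[:2];print("sleeve",np.linalg.norm(w),np.arctan2(w[1],w[0]))
s=env.get_calibration("scene"); print("scene B",pix2w(s,(160+412/3,140+190/3),.092).round(4))
E
```

```text
B [0.4901 0.1011 0.092 ]
D [ 0.4657 -0.1427  0.0665]
P [0.4837 0.0355 0.064 ]
F [ 0.4736 -0.0778  0.104 ]
BD 0.24503380368341013 BP 0.06586948604894256 yaw -1.6704074734568821 -1.6628073267238825 BF 0.1796675235552717
sleeve 0.2061036891265474 -1.6529016332382764
scene B [0.4919 0.1022 0.092 ]
```

Call:
play_rows:
  motion:
    - [[1, -1, 0], [0, 0, 0]]
    - [[1, -1, 0], [0, 0, 0]]
    - [[1, -1, 0], [0, 0, 0]]
    - [[1, -1, 0], [0, 0, 0]]
    - [[1, -1, 0], [0, 0, 0]]

```text
t: 1.4
tool_pos: [0.2278, -0.4097, 0.2317]
eef_rot: [-3.141, -0.001, 0.248]
ft_force: [-0.4, -0.7, 0.8]
opening: 0.0858
gripper_force: 0.0
```

Call:
play_rows:
  motion:
    - [[1, -1, 0], [0, 0, 0]]
    - [[1, -1, 0], [0, 0, 0]]
    - [[1, -1, 0], [0, 0, 0]]
    - [[1, -1, 0], [0, 0, 0]]
    - [[1, -1, 0], [0, 0, 0]]

```text
t: 1.9
tool_pos: [0.3149, -0.2659, 0.2316]
eef_rot: [3.141, -0.001, 0.248]
ft_force: [-1.1, -0.2, 0.3]
opening: 0.0853
gripper_force: 0.0
```

Call:
play_rows:
  motion:
    - [[1, -1, 0], [0, 0, 0]]
    - [[1, -1, 0], [0, 0, 0]]
    - [[1, -1, 0], [0, 0, 0]]
    - [[1, -1, 0], [0, 0, 0]]
    - [[1, -1, 0], [0, 0, 0]]

```text
t: 2.4
tool_pos: [0.4029, -0.1214, 0.2314]
eef_rot: [3.141, -0.001, 0.248]
ft_force: [-0.4, -0.6, 0.2]
opening: 0.0856
gripper_force: 0.0
```

Call:
play_rows:
  motion:
    - [[1, -1, 0], [0, 0, 0]]
    - [[1, -1, 0], [0, 0, 0]]
    - [[1, -1, 0], [0, 0, 0]]
    - [[1, -1, 0], [0, 0, 0]]
    - [[1, -1, 0], [0, 0, 0]]

```text
t: 2.9
tool_pos: [0.4908, 0.0235, 0.2309]
eef_rot: [3.14, -0.0, 0.246]
ft_force: [-0.7, -0.8, 0.3]
opening: 0.0855
gripper_force: 0.0
```

Call:
play_rows:
  motion:
    - [[0.16, -0.63, 0.3], [0, 0, -0.196]]
    - [[0.16, -0.63, 0.3], [0, 0, -0.196]]
    - [[0.16, -0.63, 0.3], [0, 0, -0.196]]
    - [[0.16, -0.63, 0.3], [0, 0, -0.196]]
    - [[0.16, -0.63, 0.3], [0, 0, -0.196]]
    - [[0.16, -0.63, 0.3], [0, 0, -0.196]]
    - [[0.16, -0.63, 0.3], [0, 0, -0.196]]
    - [[0.16, -0.63, 0.3], [0, 0, -0.196]]
    - [[0.16, -0.63, 0.3], [0, 0, -0.196]]
    - [[0.16, -0.63, 0.3], [0, 0, -0.196]]
  grip: 0.6

```text
t: 3.9
tool_pos: [0.4893, 0.0991, 0.1952]
eef_rot: [3.142, 0.002, 1.473]
ft_force: [0.6, 0.2, -0.9]
opening: 0.051
gripper_force: 0.0
```

```bash
python3 - <<'E'
from h import *
s=env.read_state(); print(s["tool_pos"],s["eef_rot"],s["opening"])
c=env.get_calibration("wrist"); im=env.grab_frame("wrist"); cv2.imwrite("pics/w1.png",im[:,:,::-1])
import pickle; pickle.dump(c,open("w1.pkl","wb"))
y=-1.665;u=np.array([np.cos(y),np.sin(y)]);B=np.array([.491,.1015])
P=lambda x,z:[*(B+x*u),z]
print(proj(c,[P(0,.092),P(.066,.064),P(.148,.062),P(.182,.104)]).round(1).tolist())
E
```

```text
[0.48930847 0.09906834 0.19521267] [3.14153226e+00 1.84549818e-03 1.47336517e+00] 0.051015109356226516
[[263.1, 186.3], [263.1, 249.6], [263.2, 324.9], [263.5, 385.7]]
```

View pics/w1.png

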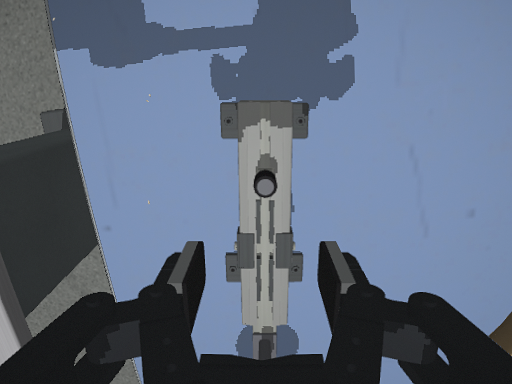

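The wrist view shows the button's top at (265,185) and the index plate over rows 233-268. The sleeve runs straight down the image, so the yaw is right.

```bash
python3 - <<'E'
from h import *
import pickle; c=pickle.load(open("w1.pkl","rb"))
for uv,z in[((265,185),.092),((265.3,250.5),.064),((265.5,110),.062),((265.5,320),.062)]: print(pix2w(c,uv,z).round(4))
im=cv2.imread("pics/w1.png")[160:330,225:305]; cv2.imwrite("pics/w1c.png",cv2.resize(im,(280,595),interpolation=cv2.INTER_CUBIC))
E
```

```text
[0.4925 0.1024 0.092 ]
[0.4866 0.0348 0.064 ]
[0.4982 0.1547 0.062 ]
[ 0.4798 -0.0403  0.062 ]
```

View pics/w1c.png

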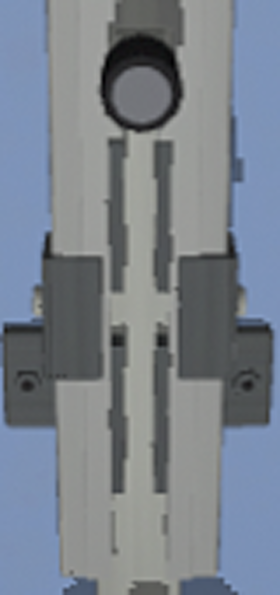

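Call:
play_rows:
  motion:
    - [[0.027, 0.018, 0.3], [0, 0, 0]]
    - [[0.027, 0.018, 0.6], [0, 0, 0]]
    - [[0.027, 0.018, 0.8], [0, 0, 0]]
    - [[0.027, 0.018, 0.9], [0, 0, 0]]
    - [[0.027, 0.018, 1.0], [0, 0, 0]]
    - [[0.027, 0.018, 1.0], [0, 0, 0]]
  grip: 0.38

```text
t: 4.55
tool_pos: [0.4911, 0.1045, 0.0744]
eef_rot: [-3.14, 0.001, 1.476]
ft_force: [0.6, 0.6, -0.2]
opening: 0.0325
gripper_force: 0.0
```

```bash
python3 - <<'E'
from h import *
s=env.read_state(); print(s["tool_pos"],s["eef_rot"],s["opening"],s["ft_force"])
c=env.get_calibration("wrist"); im=env.grab_frame("wrist"); cv2.imwrite("pics/w2.png",im[:,:,::-1])
print(proj(c,[[*s["tool_pos"][:2],.092],[.492,.102,.092]]))
E
```

```text
[0.49110672 0.10452466 0.07444024] [-3.13988680e+00  6.14564807e-04  1.47552435e+00] 0.03254573017612242 [ 0.6227982   0.58674024 -0.23910179]
[[260.81555921 273.92921521]
 [263.5400705  279.05476739]]
```

View pics/w2.png

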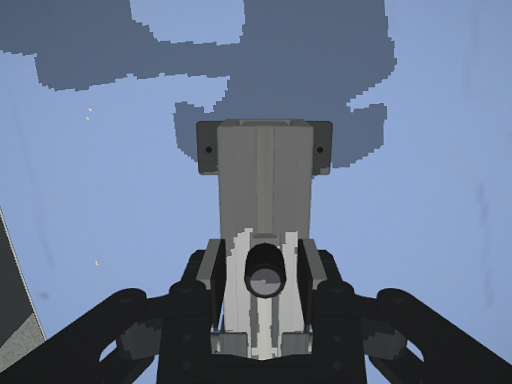

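The wrist view shows the button's top at (265,282) between the pads. The pads' midline is near column 262.5, so I shift about 1 mm in +y and 3 mm in -x before closing.

Call:
play_rows:
  motion:
    - [[-0.027, 0.009, 0], [0, 0, 0]]
    - [[-0.027, 0.009, 0], [0, 0, 0]]
    - [[-0.027, 0.009, 0], [0, 0, 0]]
  grip: 0.26

```text
t: 4.9
tool_pos: [0.4929, 0.1018, 0.0761]
eef_rot: [3.14, -0.0, 1.476]
ft_force: [-0.3, -0.8, -1.1]
opening: 0.0223
gripper_force: 0.0
```

Call:
play_rows:
  motion:
    - [[0, 0, 0], [0, 0, 0]]
    - [[0, 0, 0], [0, 0, 0]]
    - [[0, 0, 0], [0, 0, 0]]
  grip: 0.18

```text
t: 5.2
tool_pos: [0.4925, 0.1018, 0.0757]
eef_rot: [3.141, 0.0, 1.476]
ft_force: [-0.1, -0.5, 1.9]
opening: 0.0164
gripper_force: 38.3
```

Call:
play_rows:
  motion:
    - [[0, 0, 0.02], [0, 0, 0]]
    - [[0, 0, 0.035], [0, 0, 0]]
    - [[0, 0, 0.05], [0, 0, 0]]
    - [[0, 0, 0.055], [0, 0, 0]]
    - [[0, 0, 0.055], [0, 0, 0]]
    - [[0, 0, 0.055], [0, 0, 0]]

```text
t: 5.8
tool_pos: [0.4925, 0.1019, 0.0689]
eef_rot: [3.141, -0.0, 1.476]
ft_force: [-1.3, -0.7, 6.0]
opening: 0.0162
gripper_force: 38.6
```

Call:
play_rows:
  motion:
    - [[-0.008, 0, 0], [0, 0, 0]]
    - [[-0.02, 0, 0], [0, 0, 0]]
    - [[-0.035, 0, 0], [0, 0, 0]]
    - [[-0.05, 0, 0], [0, 0, 0]]
    - [[-0.065, 0, 0], [0, 0, 0]]
    - [[-0.08, 0, 0], [0, 0, 0]]
    - [[-0.09, 0, 0], [0, 0, 0]]
    - [[-0.1, 0, 0], [0, 0, 0]]
    - [[-0.1, 0, 0], [0, 0, 0]]

```text
t: 6.7
tool_pos: [0.4914, 0.0904, 0.0689]
eef_rot: [3.141, -0.001, 1.476]
ft_force: [-1.1, 1.5, 6.2]
opening: 0.0164
gripper_force: 38.6
```

Call:
play_rows:
  motion:
    - [[0, 0, -0.004], [0, 0, 0]]
    - [[0, 0, -0.009], [0, 0, 0]]
    - [[0, 0, -0.009], [0, 0, 0]]

```text
t: 7.0
tool_pos: [0.4914, 0.0904, 0.07]
eef_rot: [3.141, -0.001, 1.476]
ft_force: [0.0, 0.5, 5.9]
opening: 0.0163
gripper_force: 38.6
```

Call:
play_rows:
  motion:
    - [[0, 0, 0], [0, 0, 0]]
    - [[0, 0, 0], [0, 0, 0]]
    - [[0, 0, 0], [0, 0, 0]]
    - [[0, 0, 0], [0, 0, 0]]
  grip: 0.5

```text
t: 7.4
tool_pos: [0.4909, 0.0898, 0.0694]
eef_rot: [-3.141, 0.0, 1.476]
ft_force: [-0.2, 0.6, 0.4]
opening: 0.0429
gripper_force: 0.0
```

Call:
play_rows:
  motion:
    - [[0, 0, -0.25], [0, 0, 0]]
    - [[0, 0, -0.6], [0, 0, 0]]
    - [[0, 0, -0.6], [0, 0, 0]]
    - [[-1, 0, -0.6], [0, 0, 0]]
    - [[-1, 0, -0.6], [0, 0, 0]]
    - [[-1, 0, -0.6], [0, 0, 0]]
    - [[-1, 0, -0.6], [0, 0, 0]]

```text
t: 8.1
tool_pos: [0.4793, -0.0319, 0.1412]
eef_rot: [-3.141, 0.001, 1.472]
ft_force: [0.9, 1.0, 0.8]
opening: 0.0428
gripper_force: 0.0
```

```bash
python3 - <<'E'
from h import *
s=env.read_state(); T=s["tool_pos"]; print(T,s["eef_rot"],s["opening"],s["ft_force"])
for n in["wrist","top"]:
    c=env.get_calibration(n); im=env.grab_frame(n); cv2.imwrite(f"pics/{n}3.png",im[:,:,::-1])
    y=-1.665;u=np.array([np.cos(y),np.sin(y)]);B=np.array([.492,.1015])
    P=lambda x,z:[*(B+x*u),z]
    print(n,proj(c,[P(.0115,.087),P(.1935,.104),[*T[:2],.104]]).round(1).tolist())
a=cv2.imread("pics/top3.png")[180:280,230:420]; a=cv2.resize(a,(570,300),interpolation=cv2.INTER_CUBIC)
b=cv2.imread("pics/wrist3.png")
o=np.zeros((600,570,3),np.uint8); o[:300]=a; o[300:,:400]=cv2.resize(b,(400,300)); cv2.imwrite("pics/m3.png",o)
E
```

```text
[ 0.47932281 -0.03192547  0.1411824 ] [-3.14089677e+00  8.54265001e-04  1.47248556e+00] 0.042757703635386536 [0.92144671 1.01683326 0.83110522]
wrist [[260.3, -7.2], [261.7, 312.3], [261.1, 223.6]]
top [[278.0, 220.3], [360.4, 230.1], [333.4, 226.8]]
```

View pics/wrist3.png

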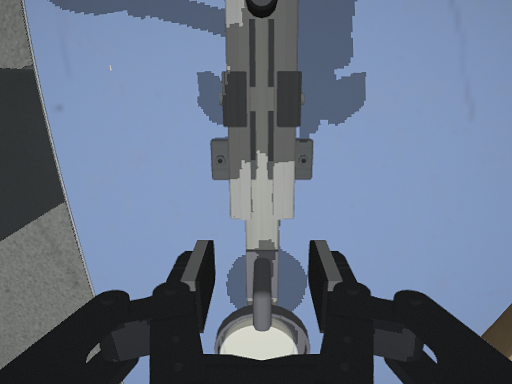

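The wrist view shows the button now at the top edge, the fin's top at about (262,310) midway between the pads, and the dish in its tray. Next I go over the fin, lower and close on it.

Call:
play_rows:
  motion:
    - [[-0.49, 0, 0], [0, 0, 0]]
    - [[-0.49, 0, 0], [0, 0, 0]]
    - [[-0.49, 0, 0.2], [0, 0, 0]]
    - [[-0.49, 0, 0.4], [0, 0, 0]]
    - [[-0.49, 0, 0.55], [0, 0, 0]]
    - [[-0.49, 0, 0.6], [0, 0, 0]]
    - [[-0.49, 0, 0.6], [0, 0, 0]]

```text
t: 8.9
tool_pos: [0.4737, -0.0869, 0.069]
eef_rot: [-3.139, -0.001, 1.477]
ft_force: [0.1, 0.1, 0.0]
opening: 0.0431
gripper_force: 0.0
```

Call:
play_rows:
  motion:
    - [[0, 0, 0], [0, 0, 0]]
    - [[0, 0, 0], [0, 0, 0]]
    - [[0, 0, 0], [0, 0, 0]]
    - [[0, 0, 0], [0, 0, 0]]
    - [[0, 0, 0], [0, 0, 0]]
  grip: 0.05

```text
t: 9.4
tool_pos: [0.4742, -0.088, 0.0708]
eef_rot: [3.141, -0.0, 1.476]
ft_force: [-1.7, 0.6, 6.5]
opening: 0.011
gripper_force: 59.2
```

Call:
play_rows:
  motion:
    - [[0, 0, -0.006], [0, 0, 0]]
    - [[-0.006, 0, -0.006], [0, 0, 0]]
    - [[-0.02, 0, -0.006], [0, 0, 0]]
    - [[-0.04, 0, -0.006], [0, 0, 0]]
    - [[-0.06, 0, -0.006], [0, 0, 0]]
    - [[-0.08, 0, -0.006], [0, 0, 0]]
    - [[-0.1, 0, -0.006], [0, 0, 0]]
    - [[-0.12, 0, -0.006], [0, 0, 0]]
    - [[-0.14, 0, -0.006], [0, 0, 0]]
    - [[-0.16, 0, -0.006], [0, 0, 0]]

```text
t: 10.4
tool_pos: [0.4723, -0.1066, 0.0708]
eef_rot: [-3.141, -0.001, 1.476]
ft_force: [-1.6, 5.1, 4.1]
opening: 0.0113
gripper_force: 59.3
```

Call:
play_rows:
  motion:
    - [[-0.02, 0, 0], [0, 0, 0]]
    - [[-0.04, 0, 0], [0, 0, 0]]
    - [[-0.065, 0, 0], [0, 0, 0]]
    - [[-0.09, 0, 0], [0, 0, 0]]
    - [[-0.115, 0, 0], [0, 0, 0]]
    - [[-0.14, 0, 0], [0, 0, 0]]
    - [[-0.165, 0, 0], [0, 0, 0]]
    - [[-0.185, 0, 0], [0, 0, 0]]
    - [[-0.2, 0, 0], [0, 0, 0]]
    - [[-0.2, 0, 0], [0, 0, 0]]

```text
t: 11.4
tool_pos: [0.47, -0.1309, 0.0708]
eef_rot: [-3.141, -0.001, 1.476]
ft_force: [-2.1, 3.3, 4.8]
opening: 0.011
gripper_force: 59.4
```

```bash
cat > look.py <<'E'
from h import *
import sys
k=sys.argv[1]
s=env.read_state(); T=np.array(s["tool_pos"]); y=-1.6655;u=np.array([np.cos(y),np.sin(y)]);n=np.array([-u[1],u[0]])
ext=.0115+(T[:2]-[.4742,-.088])@u
print("ext",ext.round(4),"F along",(np.array(s["ft_force"])[:2]@u).round(2),s["ft_force"].round(1) if hasattr(s["ft_force"],'round') else s["ft_force"])
B=np.array([.492,.1015]); out=[]
for c in["scene","top"]:
    im=env.grab_frame(c); cal=env.get_calibration(c); cv2.imwrite(f"pics/{c}_{k}.png",im[:,:,::-1])
    print(c,proj(cal,[[*(B+ext*u),z] for z in(.086,.092)]).round(1).tolist())
E
python3 look.py a
```

```text
ext 0.0546 F along -3.08 [-2.1  3.3  4.8]
scene [[310.9, 196.7], [311.1, 194.5]]
top [[297.0, 222.6], [297.2, 222.6]]
```

Call:
play_rows:
  motion:
    - [[-0.01, 0, 0], [0, 0, 0]]
    - [[-0.02, 0, 0], [0, 0, 0]]
    - [[-0.03, 0, 0], [0, 0, 0]]
    - [[-0.04, 0, 0], [0, 0, 0]]
    - [[-0.05, 0, 0], [0, 0, 0]]
    - [[-0.06, 0, 0], [0, 0, 0]]

```text
t: 12.1
tool_pos: [0.4694, -0.1377, 0.0708]
eef_rot: [-3.141, -0.001, 1.476]
ft_force: [-0.8, 4.1, 6.2]
opening: 0.011
gripper_force: 59.4
```

```bash
python3 look.py b; python3 - <<'E'
import cv2,numpy as np
a=cv2.imread("pics/scene_b.png")[165:225,280:360]; b=cv2.imread("pics/scene_a.png")[165:225,280:360]
cv2.imwrite("pics/b_c.png",cv2.resize(np.hstack([b,a]),(800,300),interpolation=cv2.INTER_CUBIC))
E
```

```text
ext 0.0614 F along -4.01 [-0.8  4.1  6.2]
scene [[312.5, 195.6], [312.7, 193.4]]
top [[300.0, 223.0], [300.2, 223.0]]
```

View pics/b_c.png

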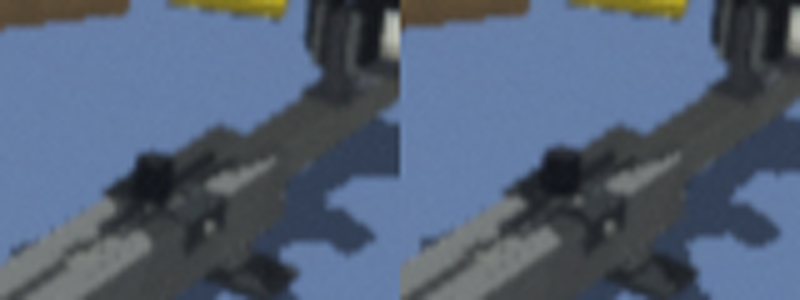

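The crops show the cap (left at 155,175; right at 562,168) moving as predicted and still pressed down. From here I make small steps, checking the force and how far the cap has risen.

```bash
cat > rise.py <<'E'
from h import *
import sys
def cap(k,pred):
    g=cv2.cvtColor(cv2.imread(f"pics/scene_{k}.png"),cv2.COLOR_BGR2GRAY).astype(float)
    x,y=pred; x0,y0=int(round(x))-6,int(round(y))-6
    w=np.clip(60-g[y0:y0+14,x0:x0+13],0,30); yy,xx=np.mgrid[y0:y0+14,x0:x0+13]
    return ((w*xx).sum()/w.sum()-x).round(2),((w*yy).sum()/w.sum()-y).round(2)
print("cap residual px",cap(sys.argv[1],(float(sys.argv[2]),float(sys.argv[3]))))
E
python3 rise.py a 310.9 196.7; python3 rise.py b 312.5 195.6
```

```text
cap residual px (np.float64(-0.33), np.float64(3.93))
cap residual px (np.float64(-0.64), np.float64(4.05))
```

Call:
play_rows:
  motion:
    - [[-0.006, 0, 0], [0, 0, 0]]
    - [[-0.012, 0, 0], [0, 0, 0]]
    - [[-0.018, 0, 0], [0, 0, 0]]

```text
t: 12.5
tool_pos: [0.4692, -0.1399, 0.0708]
eef_rot: [-3.141, -0.001, 1.476]
ft_force: [-1.8, 5.0, 5.8]
opening: 0.0113
gripper_force: 59.4
```

```bash
python3 look.py c | tee o; python3 rise.py c $(grep scene o | tr -d '[],' | cut -d' ' -f2,3)
```

```text
ext 0.0636 F along -4.82 [-1.8  5.   5.8]
scene [[313.0, 195.3], [313.2, 193.1]]
top [[301.0, 223.1], [301.2, 223.1]]
cap residual px (np.float64(-0.3), np.float64(3.69))
```

Still caught under the wall, with 4.8 N of drag. I go on in 1 mm steps.

Call:
play_rows:
  motion:
    - [[-0.004, 0, 0], [0, 0, 0]]
    - [[-0.008, 0, 0], [0, 0, 0]]

```text
t: 12.8
tool_pos: [0.469, -0.1409, 0.0708]
eef_rot: [-3.141, -0.001, 1.476]
ft_force: [-1.4, 4.0, 5.1]
opening: 0.0111
gripper_force: 59.4
```

```bash
python3 look.py d | tee o; python3 rise.py d $(grep scene o | tr -d '[],' | cut -d' ' -f2,3)
```

```text
ext 0.0646 F along -3.86 [-1.4  4.   5.1]
scene [[313.3, 195.2], [313.4, 192.9]]
top [[301.4, 223.2], [301.7, 223.1]]
cap residual px (np.float64(-0.5), np.float64(3.69))
```

Call:
play_rows:
  motion:
    - [[-0.004, 0, 0], [0, 0, 0]]
    - [[-0.008, 0, 0], [0, 0, 0]]

```text
t: 13.1
tool_pos: [0.4689, -0.1425, 0.0708]
eef_rot: [-3.141, 0.0, 1.476]
ft_force: [-1.8, 2.5, 6.3]
opening: 0.0113
gripper_force: 59.4
```

```bash
python3 look.py e | tee o; python3 rise.py e $(grep scene o | tr -d '[],' | cut -d' ' -f2,3)
```

```text
ext 0.0663 F along -2.36 [-1.8  2.5  6.3]
scene [[313.7, 194.9], [313.8, 192.7]]
top [[302.2, 223.3], [302.4, 223.2]]
cap residual px (np.float64(-0.19), np.float64(2.84))
```

```bash
python3 - <<'E'
import cv2,numpy as np
b,a=[cv2.imread(f"pics/scene_{k}.png")[170:215,290:340] for k in "de"]
cv2.imwrite("pics/e_c.png",cv2.resize(np.hstack([b,a]),(800,360),interpolation=cv2.INTER_NEAREST))
E
```

```text
(no output)
```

View pics/e_c.png

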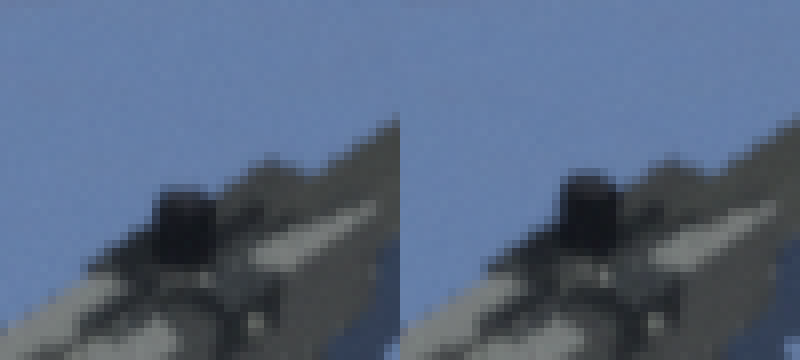

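In the crops the cap's top jumped 2 px (188 to 172 at 8x), where the slide alone explains about 0.3 px. Together with the force drop, that means it has popped up. I let go and back off upward.

Call:
play_rows:
  motion:
    - [[0, 0, 0], [0, 0, 0]]
    - [[0, 0, 0], [0, 0, 0]]
    - [[0, 0, 0], [0, 0, 0]]
    - [[0, 0, 0], [0, 0, 0]]
    - [[0, 0, 0], [0, 0, 0]]
  grip: 0.5

```text
t: 13.7
tool_pos: [0.4692, -0.1425, 0.0704]
eef_rot: [3.142, 0.0, 1.476]
ft_force: [0.0, 0.4, 0.2]
opening: 0.0426
gripper_force: 0.0
```

Call:
play_rows:
  motion:
    - [[0, 0, -0.15], [0, 0, 0]]
    - [[0, 0, -0.4], [0, 0, 0]]
    - [[0, 0, -0.7], [0, 0, 0]]
    - [[0, 0, -1], [0, 0, 0]]
    - [[0, 0, -1], [0, 0, 0]]
    - [[0, 0, -1], [0, 0, 0]]

```text
t: 14.3
tool_pos: [0.4695, -0.1425, 0.1912]
eef_rot: [3.14, 0.001, 1.476]
ft_force: [-0.7, 0.5, -0.3]
opening: 0.0429
gripper_force: 0.0
```

```bash
python3 - <<'E'
from h import *
s=env.read_state(); print(s["t"],s["tool_pos"],s["ft_force"])
env_i={n:env.grab_frame(n)[:,:,::-1] for n in("scene","wrist")}
e=cv2.imread("pics/scene_e.png")
o=np.zeros((600,800,3),np.uint8)
o[:360,:400]=cv2.resize(e[170:215,290:340],(400,360),interpolation=0); o[:360,400:]=cv2.resize(env_i["scene"][170:215,290:340],(400,360),interpolation=0)
o[360:,:320]=cv2.resize(env_i["wrist"],(320,240)); o[360:,320:]=cv2.resize(env_i["scene"][150:260,170:390],(480,240))
cv2.imwrite("pics/f.png",o)
E
```

```text
14.3 [ 0.46945242 -0.14254125  0.19118638] [-0.73929204  0.46361364 -0.3115659 ]
```

View pics/f.png

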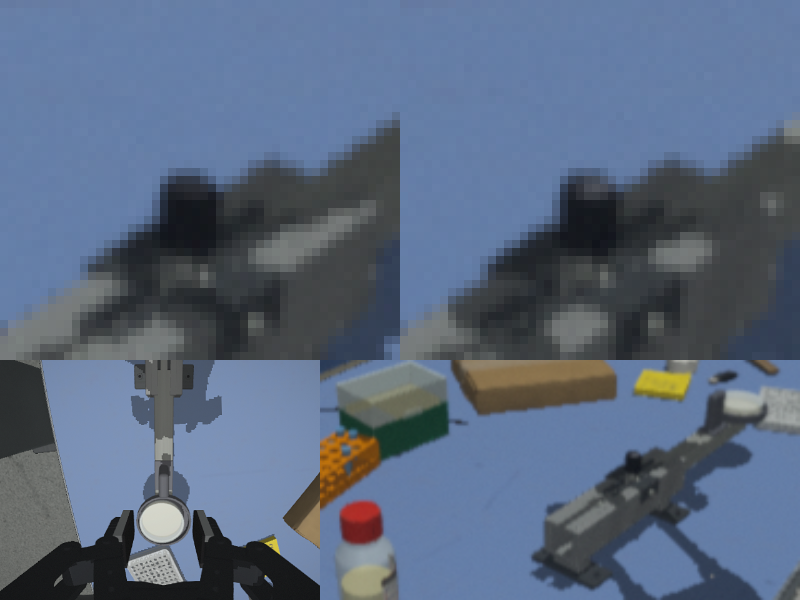

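The button stands up in the next hole and the dish is in its tray. The bottle hasn't moved, and the arm touches nothing, so I hand the job in.

```bash
python3 -c "
from workcell import env
print(env.job_done())"
```

```text
the job is handed in; nothing more can be done
None
```

The telescopic arm is out by one hole (about 66 mm): the button popped up by itself in the index plate's hole, I let go of the fin, the dish is still in its tray, and the job was handed in at about 14 s of 48 s.

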